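Roll a sample bottle up the gutter to the reader's stop

TASK

With the fingertips, push the amber sample bottle that lies in the sloped gutter uphill, over the crest, until it rests against the stop at the top and stays there by itself without rolling back. Then press the green button on the white reader console fully down and let it spring back. Do not lift or fling the bottle, do not press the button before the bottle is at the stop, and leave everything else standing where it is.

Things in the scene. Friction and masses are not known exactly. Their poses are not given: they have to be found in the camera images.
- bottle: amber glass bottle lying across the gutter: glass 40 mm in diameter (y -42 to +20 mm), white cap 29 mm in diameter (y +26 to +42), about 120 g. Origin on its axis, half-way along its 84 mm; y is its axis, along the gutter's y, and it turns about y as it rolls. It starts against the gutter's low lip, axis 35 mm above the table; let go on the ramp it rolls back.
- gutter: fixed gutter, 276 mm long, 92 wide inside, blue lip and stop. Origin at table height under its middle, x uphill. Floor climbs at 10 deg from the lip, x -130 mm (12 mm high), to the crest, x +80 (49 high), then falls at 10 deg to the stop face, x +130 (40 high): past the crest the bottle rolls to the stop itself. Lip 7, side walls 16 mm above the floor; stop's top 74 mm above table
- ramp (a point): point on the ramp's floor at its foot against the low lip, on the gutter's centre line; its x axis runs up the ramp, its z axis is square to the ramp's floor (10 degrees from vertical). The bottle's axis lies 20 mm above the floor in this frame.
- seat (a point): where the bottle's origin is when it rests against the stop: gutter x = +110 mm, about 64 mm above the table; axes as the gutter's.
- console: fixed white reader console, 110 mm (x) by 130 mm (y) by 45 mm high, with a dark display and a green push button on top. Origin at the centre of its underside; it may stand on the robot's left or right.
- start_top (a point): centre of the top face of the green button (32 mm in diameter, about 67 mm above the table, in a black collar 48 mm in diameter whose top is 57 mm above the table).
- start (a joint): travel of the green button: 0 up, 0.006 m fully down; spring return, about 4 N when fully down.
- tipbox: fixed blue pipette-tip box, 90 by 120 by 54 mm high, origin at the centre of its underside; stands opposite the console. Leave alone.
- spare: another amber bottle of the same kind, standing upright beside the gutter: 40 mm in diameter, 84 mm high, origin at the centre of its underside. Leave alone.
- beaker: clear beaker standing beside the gutter, 52 mm in diameter, 65 mm high, origin at the centre of its underside. Leave alone.
- flask: greenish long-necked flask, 62 mm in diameter, 130 mm high, origin at the centre of its underside. Leave alone.
- jar: amber jar with a black cap, 70 mm in diameter, 110 mm high, origin at the centre of its underside. Leave alone.
- redcap: clear glass bottle with a red cap, 48 mm in diameter, 110 mm high, origin at the centre of its underside. Leave alone.
- pipette: hand pipette lying on the table, grey body and steel shaft, about 245 mm long along its x axis, 18 mm high, origin where body and shaft meet, at table height. Leave alone.
There are look-alikes about, which are no part of the job. Several things have the shape of the console; the one meant has the colours described above.

How it is judged (in metres and radians):
On the way, in this order (a step that is already met when the one before it is completed fails the run):
1. the bottle rests against the stop by itself, untouched (x of bottle in the frame of seat above -0.005 m and z of bottle in the frame of seat between -0.005 and 0.005 m and y of bottle in the frame of seat between -0.012 and 0.012 m and angle between the y axis of bottle and the y axis of gutter, either way round below 0.12 rad and linear speed of bottle below 0.02 m/s and contact force between bottle and the fingers below 0.05 N), for 0.2 s.
2. the green button is pressed down (value of joint start above 0.0045 m), for 0.05 s.
At the end, for the whole second after the job is handed in: The bottle lies still against the stop (within 5 mm along the gutter and in height, 12 mm sideways, and 0.12 rad square to it), and the green button, which was pressed at least 4.5 mm down after that, is up again (x of bottle in the frame of seat above -0.005 m and z of bottle in the frame of seat between -0.005 and 0.005 m and y of bottle in the frame of seat between -0.012 and 0.012 m and angle between the y axis of bottle and the y axis of gutter, either way round below 0.12 rad and linear speed of bottle below 0.01 m/s and value of joint start below 0.0015 m); the robot touches nothing.
It fails at once if the bottle is lifted more than 12 mm off the gutter's floor (z of bottle in the frame of ramp above 0.032 m).
It fails at once if the bottle is flung (faster than 0.8 m/s) (linear speed of bottle above 0.8 m/s).
It fails at once if the button is pressed before the bottle is at the stop (value of joint start above 0.003 m and x of bottle in the frame of seat below -0.008 m).
It fails at once if a bystander is shifted more than 25 mm or tipped over (distance of any of spare, beaker, flask, jar, redcap, pipette from where it was at the start of the episode above 0.025 m or angle between any of spare, beaker, flask, jar, redcap, pipette's own z axis and vertical above 0.5 rad).
It also fails if it takes over 48 s, if anything falls off the work surface, if the arm or the gripper's body presses on something with over 40 N, if the wrist force passes 120 N, or if a joint passes its speed limit or range.

ROBOT

A 6-joint arm with a two-finger parallel gripper is mounted at the origin on the work surface. World frame = base frame: x ahead of the robot, y to its left, z up, the work surface at z = 0. Lengths are in mm, angles in degrees, forces in N, time in s.
With the tool pointing down it reaches from about 300 to 850 mm from the base axis. Payload 4.2 kg.
Tool frame: the origin (TCP) lies midway between the tips of the shut fingers; the grasp point (between the pads) lies 19 mm behind it (env.grasp_offset is the distance from the TCP to the grasp point, in mm); z points along the fingers, y is the line along which they close (so a half turn about z gives the same grasp; the last joint's range is limited). The gripper opens to 91 mm and grips with 3 to 60 N. Pads are 32 mm wide; open, the fingers measure 118 mm over their backs; the gripper's body (76 mm by 178 mm) begins 60 mm behind the grasp point.
Start: joints at [-66.864, 18.312, 89.639, -0, 72.044, -1.146], TCP at [236.461, -524.147, 213.976] pointing down, gripper open.
Joint ranges: [-177.97, 177.97], [-48.28, 115.42], [12.27, 149.76], [-77.06, 257.06], [2.81, 150.46], [-146.56, 146.56]. Speed limits (degrees/s): [147.25, 147.25, 180, 180, 180, 180].

INTERFACE

Orientations are given as [roll, pitch, yaw] about the fixed x, y, z axes, in that order (R = Rz(yaw) Ry(pitch) Rx(roll)).
In Python, from workcell import env, optics gives the robot as it stands. The module is installed in compiled form; this text tells all that it offers.
- The arm moves only by the tool send_rows, never from a script. Its argument "targets" is a list that holds one entry, the list of rows, each a list of 7 numbers: the turn, a rotation vector about the world's x, y, z scaled (see below), then the shift along the world's x, y, z scaled (see below), then the closure, from -1 (fully open) to 1 (shut). In form: [[[rx, ry, rz, x, y, z, gripper], ...]]. A call has 1 to 12 rows; each row shifts and turns the commanded pose from where the row before left it; what a row does not reach is not made up. The controller multiplies each number of a shift by 0.2 m and each number of a turn by pi/2 rad. A row lasts 1/10 s, in which the tool goes at most 50 mm and 8.59 degrees, less where a joint would pass 70% of its speed; a pose out of reach is approached as far as the arm can. A call with a number of a shift or a turn outside -1 to 1 is refused whole. A call with a gripper value outside its range is refused whole. The fingers move at their own pace and stop on an object; "grip_force" is the grip in N (left out, the last holds). Time passes only in rows, so rows that do not move let the fingers close. It gives the time, the measured TCP pose, the force, the opening and the grip force at its end, in the units of the state.
- env.state(): the state, without advancing time (a new reading comes with each control period).
- optics.grab_frame(name): name is "scene" or "side" or "wrist"; returns (picture, depth): 400x640x3 uint8, red, green, blue; 400x640 float32, mm along the optical axis (not along the pixel's ray), 0 where there is no reading.
- optics.camera_info(name): a dict with "camera_matrix" (3x3 intrinsics, pixels), "R" (3x3) and "t" (3): a world point X has camera coordinates R X + t; the wrist camera has in their place "mount" (4x4, takes a point from camera to tool coordinates, whose origin is the TCP and whose axes are the flange's). Camera axes: x right, y down, z forward; pixel columns grow to the right and rows downward; lengths in mm; the calibration is good to about 2 mm. A picture is of the moment at which its call begins: read the wrist's pose just before it. camera_info takes no time and is no camera call.
- env.job_done(): hands the job in; it is judged then, once.
Trained networks look in the newest picture that a camera, given by its name, has taken for a name from the list of things; names that differ only in an ending like _2 or _b are one class to them, and where a whole thing is asked for, a point or a joint stands for the part that bears it (a point fixed in the world has none). Each returns a list of dicts, best first, with "conf" (0 to 1); they miss things now and then, are a little off and sometimes report something else, mostly with a low value. They report only what shows in the picture. A call takes as long as a camera call. They do not tell look-alikes from the thing itself.
- optics.silhouettes(camera, name): "mask" (400x640 bool, what is visible of it) and "at" ([column, row] in pixels, amid what is visible of it).
- optics.place_of(camera, name): "at" ([column, row] in pixels: a listed point, or the origin of a listed thing).
The state is a dict: "time_s": time; "qpos": joint angles; "qvel": joint speeds; "effort": joint torques, N m; "ee_pos": TCP position; "ee_rot": TCP orientation; "force": force on the tool from outside, world axes, zero at the start; "torque": the same for the moment, N m; "gripper_width": finger opening in mm; "gripper_force": force on a finger pad.
Only numpy, scipy, OpenCV 4.12 (cv2) and the standard library are available. Lean on these libraries where they do the work, as an engineer would, in place of code of your own. Each camera call takes 0.05 s, during which the arm holds its last target. There are 200 camera calls.

## Working session

There is one attempt and no reset: what is moved stays moved. The work goes in short steps, Python scripts to look and compute and a tool call to move; the robot and the scene stay as the last step left them, time stands still between calls to the robot, and variables do not carry over. Pictures are saved under pics/ and viewed, at most 10 in all, crops included, and the job is handed in when it is done.

Besides the shell and the picture viewer there is one more tool, called after "Request:" as a command line: name --argument value ..., lists and objects as JSON in quotes. send_rows: Moves the arm, as the interface text tells. Its arguments: {"type":"object","properties":{"targets":{"type":"array"},"grip_force":{"type":"number"}},"required":["targets"]}

```bash
mkdir -p pics; cat > h.py <<'E'
from workcell import env, optics
import numpy as np, cv2
from scipy.spatial.transform import Rotation as Ro
def grab(n):
    s=env.state(); p,d=optics.grab_frame(n); return s,p,d
def save(f,p): cv2.imwrite('pics/'+f,cv2.cvtColor(p,cv2.COLOR_RGB2BGR))
def world(n,uv,z=None,depth=None):
    "pixels Nx2 to world, by depth or by plane z (fixed cameras)"
    c=optics.camera_info(n);K=np.array(c['camera_matrix']);R=np.array(c['R']);t=np.array(c['t'])
    uv=np.atleast_2d(uv).astype(float)
    r=np.c_[uv,np.ones(len(uv))]@np.linalg.inv(K).T
    o=-R.T@t; w=r@R
    s=np.asarray(depth) if depth is not None else (z-o[2])/w[:,2]
    return o+w*np.reshape(s,(-1,1))
E
python3 - <<'E'
from h import *
for n in('scene','side'):
    s,p,d=grab(n); save(n+'0.png',p); np.savez(n+'0.npz',p=p,d=d)
    for k in('bottle','gutter','console','start_top','seat','ramp','tipbox','spare'):
        if k in('start_top','seat','ramp'):
            print(n,k,[(np.round(a['at']),round(a['conf'],2)) for a in optics.place_of(n,k)])
        else:
            print(n,k,[(np.round(a['at']),round(a['conf'],2),np.round(np.median(world(n,np.argwhere(a['mask']&(d>0))[:,::-1],depth=d[a['mask']&(d>0)]),axis=0))) for a in optics.silhouettes(n,k)])
print(env.state())
E
```

```text
scene bottle [(array([318., 238.]), 0.88, array([ 589., -135.,   48.]))]
scene gutter [(array([340., 208.]), 0.92, array([531.,  -2.,  40.]))]
scene console [(array([338., 150.]), 0.57, array([328., 155.,  45.])), (array([231., 252.]), 0.56, array([ 475., -327.,   45.])), (array([219., 204.]), 0.55, array([ 296., -271.,   45.])), (array([395., 216.]), 0.5, array([644.,  89.,  43.]))]
scene start_top [(array([330., 139.]), 0.65), (array([220., 246.]), 0.48), (array([202., 199.]), 0.4)]
scene seat [(array([357., 182.]), 0.61)]
scene ramp [(array([316., 250.]), 0.59)]
scene tipbox [(array([409., 158.]), 0.6, array([513., 309.,  49.]))]
scene spare [(array([367., 233.]), 0.68, array([657., -27.,  56.]))]
side bottle [(array([342., 221.]), 0.7, array([ 576., -139.,   46.]))]
side gutter [(array([327., 202.]), 0.67, array([529.,   1.,  41.])), (array([360., 199.]), 0.32, array([644., -29.,  50.]))]
side console [(array([243., 262.]), 0.78, array([ 287., -308.,   46.])), (array([310., 275.]), 0.75, array([ 453., -356.,   46.])), (array([260., 177.]), 0.67, array([311., 131.,  46.]))]
side s
[... 348 characters left out ...]
ay([644., -30.,  53.]))]
{'time_s': 0.9, 'qpos': array([-6.68650651e+01,  1.83106434e+01,  8.96394410e+01, -1.08307463e-04,
        7.20442660e+01, -1.14704460e+00]), 'qvel': array([-0.07243898, -0.03843287, -0.07386236,  0.19042439, -0.06445139,
        0.02322601]), 'effort': array([ 2.28843244e-03, -4.12335026e+01, -2.32229573e+01,  7.32662925e-02,
        3.74759745e-02,  1.13905455e-05]), 'ee_pos': array([ 236.44948669, -524.14464132,  213.98554042]), 'ee_rot': array([1.79994354e+02, 2.16111119e-04, 2.42820128e+01]), 'force': array([ 0.40154827, -0.57094647,  0.31786587]), 'torque': array([ 0.0209111 , -0.01451324, -0.02826167]), 'gripper_force': 0.0, 'gripper_width': 91.15413109739974}
```

View pics/scene0.png

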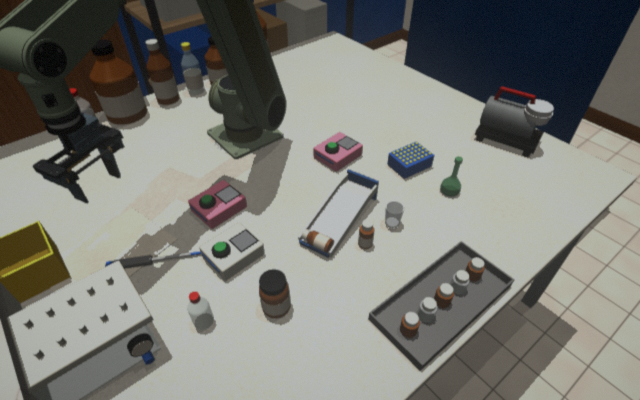

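View pics/side0.png

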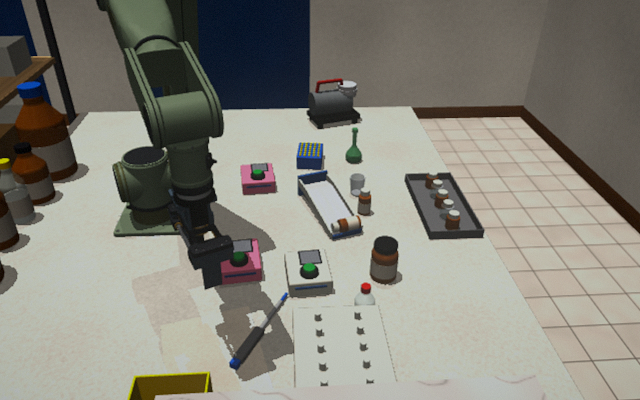

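The scene picture shows the amber bottle in the gutter at (318,238), with its low lip toward the camera, and the stop at about (363,178). The console candidates are white (231,252), pink (219,204) and pink (338,150). Only the white one fits the description. The bottle look-alikes are the spare standing at (367,233) and the vials in the tray at about (445,290). I choose the bottle lying in the gutter. The side picture agrees: bottle (345,224), white console (308,270).

```bash
python3 - <<'E'
from h import *
crops=[]
for n,(u,v) in(('scene',(290,220)),('side',(325,235))):
    s,p,d=grab(n)
    for k,z in(('seat',64),('ramp',12),('start_top',67),('bottle',35),('spare',0),('beaker',0),('gutter',0),('console',0),('jar',0),('redcap',0),('pipette',0),('tipbox',0),('flask',0)):
        print(n,k,[(np.round(world(n,a['at'],z)[0,:2]),round(a['conf'],2)) for a in optics.place_of(n,k)])
    crops.append(cv2.resize(p[v-75:v+75,u-100:u+100],None,fx=3.9,fy=3.9,interpolation=cv2.INTER_CUBIC)[:585:2,:])
    # rim points of gutter stop (blue) by depth
    for a in optics.silhouettes(n,'gutter')[:1]:
        m=a['mask']&(d>0); P=world(n,np.argwhere(m)[:,::-1],depth=d[m])
        rgb=p[m].astype(int); blue=(rgb[:,2]>rgb[:,0]+25)
        hi=blue&(P[:,2]>66)&(P[:,2]<82)
        print('stop top',hi.sum(),P[hi].mean(0) if hi.any() else '')
        print(cv2.minAreaRect(P[(P[:,2]>8)&(P[:,2]<85)][:,:2].astype(np.float32)))
    for a in optics.silhouettes(n,'bottle')[:1]:
        m=a['mask']&(d>0);P=world(n,np.argwhere(m)[:,::-1],depth=d[m]);print('bottle',np.percentile(P,[5,50,95],axis=0).round())
s,p,d=grab('scene')
save('crop.png',cv2.resize(p[165:275,185:385],None,fx=4,fy=4,interpolation=cv2.INTER_CUBIC))
E
```

```text
scene seat []
scene ramp [(array([ 575., -142.]), 0.93)]
scene start_top [(array([ 273., -301.]), 0.62), (array([300., 145.]), 0.54), (array([ 459., -346.]), 0.47)]
scene bottle [(array([ 573., -123.]), 0.97)]
scene spare [(array([654., -10.]), 0.77)]
scene beaker [(array([635., 110.]), 0.74), (array([451., 138.]), 0.42)]
scene gutter [(array([536., -16.]), 0.79)]
scene console [(array([312., 183.]), 0.7), (array([ 278., -266.]), 0.62), (array([ 457., -319.]), 0.58)]
scene jar [(array([ 653., -323.]), 0.89)]
scene redcap [(array([ 581., -481.]), 0.86)]
scene pipette [(array([ 331., -499.]), 0.89)]
scene tipbox [(array([496., 332.]), 0.82)]
scene flask [(array([660., 323.]), 0.64)]
stop top 85 [496.36310122 109.2369495   73.27609544]
((536.5009765625, -15.362197875976562), (106.54988861083984, 279.691650390625), 18.520977020263672)
bottle [[ 545. -151.   33.]
 [ 588. -135.   49.]
 [ 617. -112.   56.]]
side seat [(array([501.,  81.]), 0.65), (array([ 568., -160.]), 0.63), (array([ 569., -199.]), 0.39)]
side ramp [(array([ 576., -123.]), 0.78)]
side start_top [(array([ 279., -276.]), 0.53), (array([ 453., -342.]), 0.52), (array([310., 148.]), 0.51)]
side bottle [(array([ 573., -114.]), 0.57), (array([534., -85.]), 0.3)]
side spare [(array([643., -12.]), 0.57)]
side beaker [(array([643.,  84.]), 0.83)]
side gutter [(array([527., -20.]), 0.94)]
side console [(array([309., 165.]), 0.87), (array([ 453., -316.]), 0.8), (array([ 272., -242.]), 0.65)]
side jar [(array([ 644., -324.]), 0.55)]
side redcap []
side pipette [(array([ 332., -494.]), 0.91)]
side tipbox []
side flask [(array([672., 349.]), 0.78), (array([ 644., -325.]), 0.46)]
stop top 71 [491.63676937 108.01859552  75.41345693]
((534.2340698242188, -13.059158325195312), (108.30625915527344, 285.22137451171875), 18.912996292114258)
bottle [[ 538. -151.   26.]
 [ 578. -139.   46.]
 [ 614. -119.   57.]]
```

View pics/crop.png

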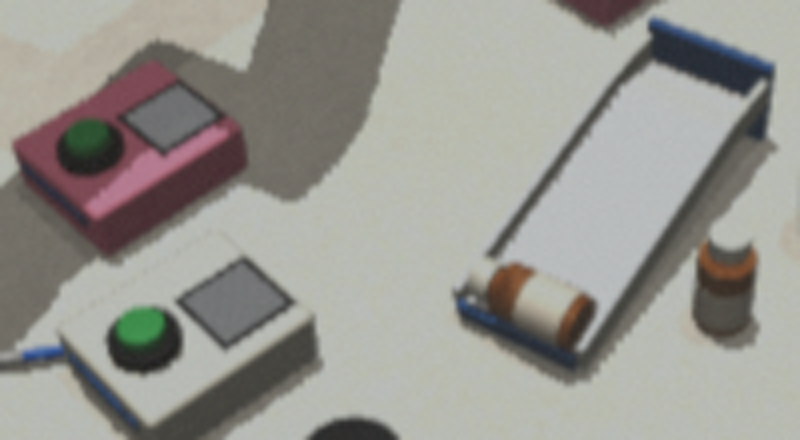

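Request:
send_rows --targets '[[[0,0,0.078,0.152,0.145,-0.037,0.45],[0,0,0.078,0.152,0.145,-0.037,0.45],[0,0,0.078,0.152,0.145,-0.037,0.45],[0,0,0.078,0.152,0.145,-0.037,0.45],[0,0,0.078,0.152,0.145,-0.037,0.45],[0,0,0.078,0.152,0.145,-0.037,0.45],[0,0,0.078,0.152,0.145,-0.037,0.45],[0,0,0.078,0.152,0.145,-0.037,0.45],[0,0,0.078,0.152,0.145,-0.037,0.45],[0,0,0.078,0.152,0.145,-0.037,0.45],[0,0,0.078,0.152,0.145,-0.037,0.45],[0,0,0.078,0.152,0.145,-0.037,0.45]]]'

```text
time_s: 3.75
ee_pos: [602.5, -174.8, 124.9]
ee_rot: [180.0, 0.0, 108.8]
force: [-0.0, -0.2, -0.3]
gripper_width: 24.7
gripper_force: 0.0
```

```bash
python3 - <<'E'
from h import *
s,p,d=grab('wrist'); save('w1.png',p); print(s['ee_pos'],s['ee_rot'],s['gripper_width'],s['time_s'])
c=optics.camera_info('wrist'); M=np.array(c['mount']);K=np.array(c['camera_matrix'])
T=np.eye(4);T[:3,:3]=Ro.from_euler('xyz',s['ee_rot'],degrees=True).as_matrix();T[:3,3]=s['ee_pos'];W=T@M
for k in('bottle','gutter'):
  for a in optics.silhouettes('wrist',k)[:1]:
    m=a['mask']&(d>0);uv=np.argwhere(m)[:,::-1]
    P=(np.c_[uv,np.ones(len(uv))]@np.linalg.inv(K).T)*d[m][:,None]
    P=P@W[:3,:3].T+W[:3,3]
    P=P[(P[:,2]>10)&(P[:,2]<90)]
    print(k,a['conf'],len(P),np.percentile(P,[2,50,98],axis=0).round(1),cv2.minAreaRect(P[:,:2].astype(np.float32)))
E
```

```text
[ 602.4543768  -174.790164    124.94867688] [1.79985431e+02 1.54749680e-02 1.08823275e+02] 24.739486091163037 3.75
bottle 0.66 5454 [[ 538.7 -146.8   39.3]
 [ 580.5 -124.8   51.8]
 [ 616.4 -100.4   56.5]] ((576.0548095703125, -127.05543518066406), (92.16445922851562, 38.7757568359375), 18.660762786865234)
gutter 0.96 17184 [[ 506.  -133.7   18.5]
 [ 555.7  -73.6   27.3]
 [ 615.8  -31.5   45.6]] ((564.1575927734375, -91.9134750366211), (104.5930404663086, 112.39368438720703), 18.772659301757812)
```

View pics/w1.png

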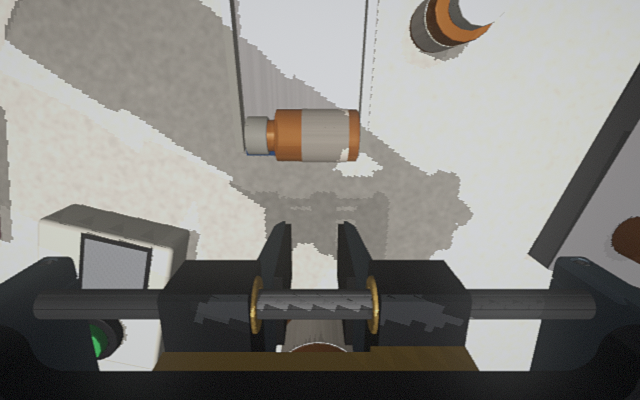

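The wrist picture shows the bottle square in the gutter at (315,135), cap on the left. Its glass spans columns 275–360 and the two fingertips sit behind it at columns 277 and 350. Now lowering behind it and starting to push.

Request:
send_rows --targets '[[[0,0,0,0,0,-0.165,0.45],[0,0,0,0,0,-0.165,0.45],[0,0,0,0,0,-0.165,0.45],[0,0,0,0,0,0,0.45],[0,0,0,-0.013,0.038,0,0.45],[0,0,0,-0.013,0.038,0,0.45],[0,0,0,-0.013,0.038,0,0.45],[0,0,0,-0.013,0.038,0.007,0.45],[0,0,0,-0.013,0.038,0.007,0.45],[0,0,0,-0.013,0.038,0.007,0.45],[0,0,0,-0.013,0.038,0.007,0.45],[0,0,0,-0.013,0.038,0.007,0.45]]]'

```text
time_s: 5.1
ee_pos: [580.2, -114.6, 33.4]
ee_rot: [180.0, 0.0, 108.5]
force: [-0.2, -3.0, 0.9]
gripper_width: 25.3
gripper_force: 1.2
```

```bash
cat >> h.py <<'E'
def wb(f):
    s,p,d=grab('wrist'); save(f,p)
    c=optics.camera_info('wrist'); M=np.array(c['mount']);K=np.array(c['camera_matrix'])
    T=np.eye(4);T[:3,:3]=Ro.from_euler('xyz',s['ee_rot'],degrees=True).as_matrix();T[:3,3]=s['ee_pos'];W=T@M
    g=lambda q:np.round([(q[0]-535.3)*-.3206+(q[1]+14.2)*.9472,(q[0]-535.3)*-.9472+(q[1]+14.2)*-.3206],1)
    print('tcp',s['ee_pos'].round(1),'g',g(s['ee_pos']),'F',s['force'].round(1),s['gripper_width'],s['time_s'])
    for a in optics.silhouettes('wrist','bottle')[:1]:
        m=a['mask']&(d>0);uv=np.argwhere(m)[:,::-1]
        P=(np.c_[uv,np.ones(len(uv))]@np.linalg.inv(K).T)*d[m][:,None]
        P=P@W[:3,:3].T+W[:3,3]
        P=P[(P[:,2]>10)&(P[:,2]<110)]; r=cv2.minAreaRect(P[:,:2].astype(np.float32))
        print('bottle',a['conf'],g(r[0]),r,'top z',np.percentile(P[:,2],98))
E
python3 -c "
from h import *
wb('w2.png')"
```

```text
tcp [ 580.2 -114.6   33.4] g [-109.5  -10.4] F [-0.2 -3.   0.9] 25.259457372443876 5.1
bottle 0.8 [-78.5  -3.9] ((564.1909790039062, -87.32735443115234), (96.25020599365234, 54.451446533203125), 18.937252044677734) top z 64.92150096561579
```

View pics/w2.png

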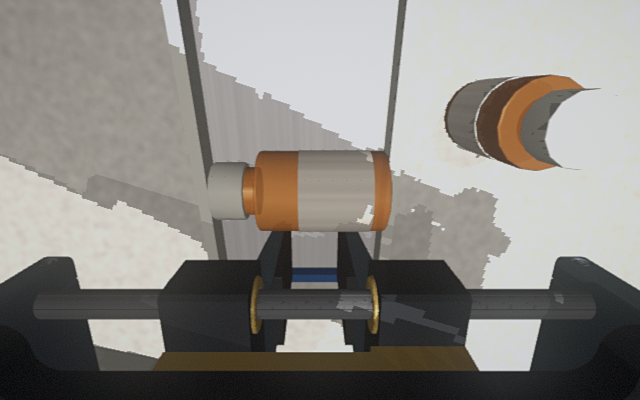

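The bottle (glass at columns 257–390, row 190) has left the lip, lies square and touches both fingers. The push continues.

Request:
send_rows --targets '[[[0,0,0,-0.016,0.0474,0.0088,0.45],[0,0,0,-0.016,0.0474,0.0088,0.45],[0,0,0,-0.016,0.0474,0.0088,0.45],[0,0,0,-0.016,0.0474,0.0088,0.45],[0,0,0,-0.016,0.0474,0.0088,0.45],[0,0,0,-0.016,0.0474,0.0088,0.45],[0,0,0,-0.016,0.0474,0.0088,0.45],[0,0,0,-0.016,0.0474,0.0088,0.45],[0,0,0,-0.016,0.0474,0.0088,0.45],[0,0,0,-0.016,0.0474,0.0088,0.45],[0,0,0,-0.016,0.0474,0.0088,0.45],[0,0,0,-0.016,0.0474,0.0088,0.45]]]'

```text
time_s: 6.4
ee_pos: [541.7, -0.8, 54.4]
ee_rot: [-180.0, -0.0, 108.5]
force: [1.0, -3.0, 1.4]
gripper_width: 25.1
gripper_force: 1.2
```

```bash
python3 -c "
from h import *
wb('w3.png')"
```

```text
tcp [541.7  -0.8  54.4] g [ 10.6 -10.4] F [ 1.  -3.   1.4] 25.146584098324677 6.4
```

View pics/w3.png

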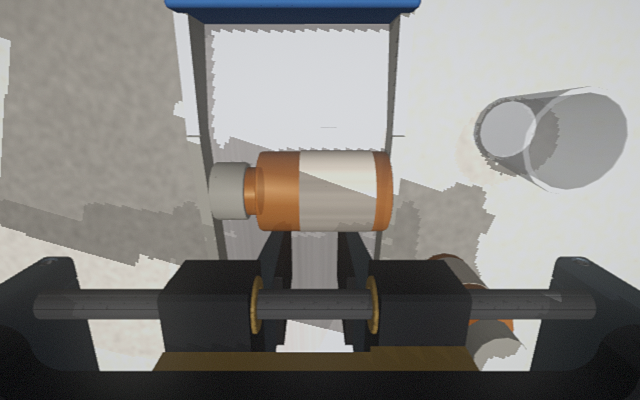

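The bottle is still square (row 190), and the crest line shows at row 135 with the blue stop at row 5. Next is a slow push over the crest, then backing off and lifting clear.

Request:
send_rows --targets '[[[0,0,0,-0.013,0.038,0.007,0.45],[0,0,0,-0.013,0.038,0.007,0.45],[0,0,0,-0.013,0.038,0.007,0.45],[0,0,0,-0.013,0.038,0.007,0.45],[0,0,0,-0.0096,0.0284,0,0.45],[0,0,0,-0.0096,0.0284,-0.003,0.45],[0,0,0,-0.0096,0.0284,-0.003,0.45],[0,0,0,-0.0096,0.0284,-0.003,0.45],[0,0,0,0,0,0,0.45],[0,0,0,0.032,-0.095,0,0.45],[0,0,0,0,0,0.2,0.45],[0,0,0,0,0,0.2,0.45]]]'

```text
time_s: 7.7
ee_pos: [529.6, 32.0, 137.9]
ee_rot: [-179.8, -0.1, 108.5]
force: [1.2, -0.8, 0.5]
gripper_width: 25.2
gripper_force: 0.0
```

```bash
python3 -c "
from h import *
wb('w4.png')"
```

```text
tcp [529.6  32.  137.9] g [45.6 -9.4] F [ 1.2 -0.8  0.5] 25.16953435536468 7.7
bottle 0.55 [108.5  -4. ] ((504.2586669921875, 89.86543273925781), (91.13217163085938, 40.638572692871094), 17.162687301635742) top z 86.09571902515125
```

View pics/w4.png

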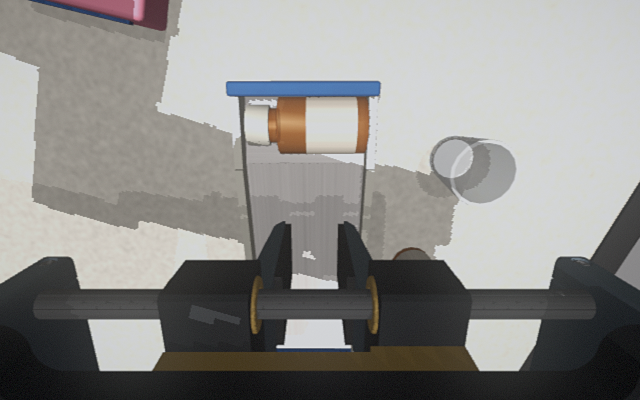

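The bottle lies against the blue stop at (315,125), square, at gutter x ≈ +108. Next I go to the white console with the fingers shut.

Request:
send_rows --targets '[[[0,0,0,-0.023,-0.18,0.005,1],[0,0,0,-0.023,-0.18,0.005,1],[0,0,0,-0.023,-0.18,0.005,1],[0,0,0,-0.023,-0.18,0.005,1],[0,0,0,-0.023,-0.18,0.005,1],[0,0,0,-0.023,-0.18,0.005,1],[0,0,0,-0.023,-0.18,0.005,1],[0,0,0,-0.023,-0.18,0.005,1],[0,0,0,-0.023,-0.18,0.005,1],[0,0,0,-0.023,-0.18,0.005,1],[0,0,0,-0.023,-0.18,0.005,1],[0,0,0,-0.023,-0.18,0.005,1]]]'

```text
time_s: 9.0
ee_pos: [474.4, -400.8, 149.2]
ee_rot: [-180.0, -0.1, 108.5]
force: [0.7, -0.1, 0.5]
gripper_width: 0.0
gripper_force: 0.0
```

```bash
python3 - <<'E'
from h import *
s,p,d=grab('wrist'); save('w5.png',p); print(s['ee_pos'],s['ee_rot'],s['gripper_width'],s['time_s'])
c=optics.camera_info('wrist'); M=np.array(c['mount']);K=np.array(c['camera_matrix'])
T=np.eye(4);T[:3,:3]=Ro.from_euler('xyz',s['ee_rot'],degrees=True).as_matrix();T[:3,3]=s['ee_pos'];W=T@M
h=cv2.cvtColor(p,cv2.COLOR_RGB2HSV); m=cv2.inRange(h,(45,100,40),(80,255,255))>0
def ray(uv,z):
    r=W[:3,:3]@(np.linalg.inv(K)@[*uv,1]); return W[:3,3]+r*(z-W[2,3])/r[2]
uv=np.argwhere(m)[:,::-1]; (c0,r)=cv2.minEnclosingCircle(uv.astype(np.float32)); print('green',m.sum(),c0,r,uv.mean(0),ray(c0,66),ray(uv.mean(0),66))
k=m&(d>0);u=np.argwhere(k)[:,::-1];P=(np.c_[u,np.ones(len(u))]@np.linalg.inv(K).T)*d[k][:,None]@W[:3,:3].T+W[:3,3]
P=P[P[:,2]>64];print(np.percentile(P,[2,50,98],axis=0).round(1))
for a in optics.place_of('wrist','start_top'): print(a, ray(a['at'],67))
E
```

```text
[ 474.43494927 -400.80529881  149.21761652] [-1.79972294e+02 -6.24677033e-02  1.08500027e+02] 0.010542033840529874 9.0
green 1331 (314.6165771484375, 132.5179443359375) 20.834335327148438 [314.60180316 132.56048084] [ 457.75111427 -347.31678699   66.        ] [ 457.75063449 -347.35033136   66.        ]
[[ 444.1 -361.2   66.4]
 [ 457.6 -347.1   68.2]
 [ 471.2 -333.6   69.6]]
{'at': [316.1, 135.3], 'conf': 0.85} [ 459.42990377 -348.81709451   67.        ]
```

View pics/w5.png

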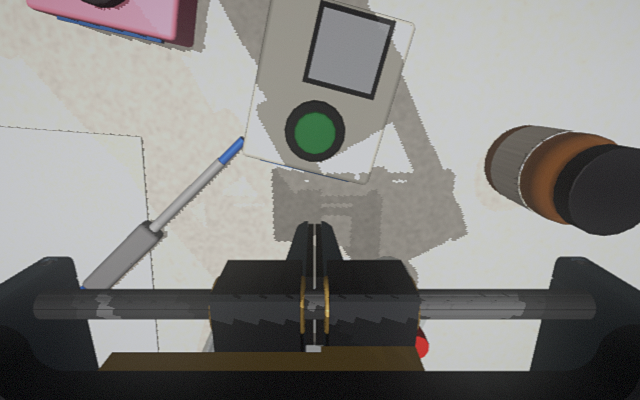

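The white console's green button is at (315,132), and the fingers line up with its column. I press it in small steps.

Request:
send_rows --targets '[[[0,0,0,-0.0415,0.134,0,1],[0,0,0,-0.0415,0.134,0,1],[0,0,0,0,0,-0.19,1],[0,0,0,0,0,-0.19,1],[0,0,0,0,0,0,1],[0,0,0,0,0,-0.02,1],[0,0,0,0,0,-0.02,1],[0,0,0,0,0,-0.0175,1],[0,0,0,0,0,0,1],[0,0,0,0,0,0,1]]]'

```text
time_s: 10.1
ee_pos: [459.6, -346.5, 63.8]
ee_rot: [179.9, 0.1, 108.5]
force: [0.6, 1.2, 2.3]
gripper_width: 0.5
gripper_force: 1.3
```

Request:
send_rows --targets '[[[0,0,0,0,0,-0.015,1],[0,0,0,0,0,0,1],[0,0,0,0,0,0,1]]]'

```text
time_s: 10.4
ee_pos: [459.6, -346.5, 61.2]
ee_rot: [179.9, 0.2, 108.5]
force: [1.0, 1.1, 9.3]
gripper_width: 0.1
gripper_force: 4.5
```

9.3 N is above the 4 N spring force, so the button is bottomed out. Now I lift off and check.

Request:
send_rows --targets '[[[0,0,0,0,0,0.05,1],[0,0,0,0,0,0.2,1],[0,0,0,0,0,0.2,1],[0,0,0,0,0,0,1],[0,0,0,0,0,0,1]]]'

```text
time_s: 10.9
ee_pos: [458.3, -345.9, 150.2]
ee_rot: [180.0, 0.0, 108.5]
force: [-0.2, -0.1, -0.3]
gripper_width: 0.5
gripper_force: 0.0
```

```bash
python3 - <<'E'
from h import *
print(env.state()['force'],env.state()['ee_pos'])
s,p,d=grab('scene'); save('end.png',cv2.resize(p[140:290,180:400],None,fx=3.5,fy=3.5))
for a in optics.silhouettes('scene','bottle')[:2]:
    m=a['mask']&(d>0);P=world('scene',np.argwhere(m)[:,::-1],depth=d[m]);print(a['conf'],np.percentile(P,[5,50,95],axis=0).round())
E
```

```text
[-0.18771894 -0.07500339 -0.34779381] [ 458.28320689 -345.85888117  150.22610896]
0.65 [[473.  66.  57.]
 [514.  80.  76.]
 [545. 105.  85.]]
0.29 [[619.  72.   9.]
 [643.  92.  45.]
 [664. 118.  65.]]
```

View pics/end.png

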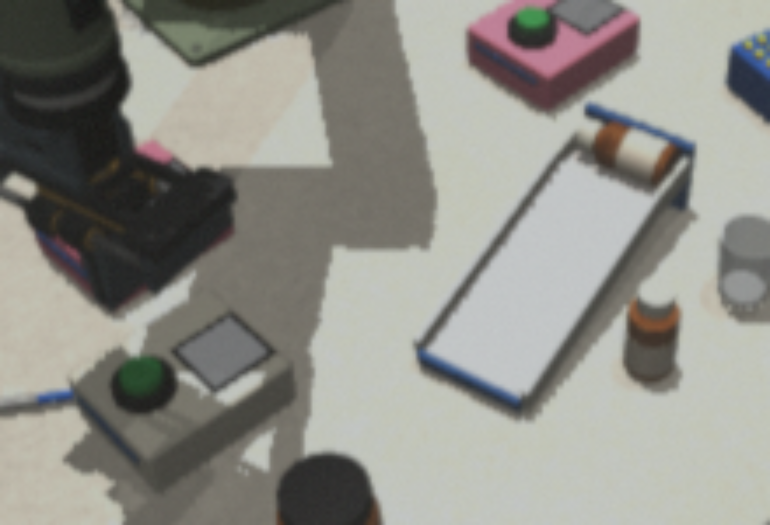

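The bottle rests at the stop (635,150), the button is up again at (143,380), and the spare and beaker still stand where they were.

```bash
python3 -c "
from h import *
print(env.job_done())"
```

```text
the job is handed in; nothing more can be done
None
```

The job is handed in, with no verdict returned: the bottle was pushed over the crest and rests against the stop, and the white console's green button was then pressed fully down and released, at about 11 s of the 48 s allowed.

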